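# Wind and start the spring-timed dry-block heater

### The arm

A 6-joint arm with a two-finger parallel gripper is mounted at the origin on a cart in front of the work surface, level with it; the furniture and walls round the work are solid. World frame = base frame: x ahead of the robot, y to its left, z up, the work surface at z = 0. Lengths are in m, angles in rad, forces in N, time in s.
With the tool pointing down it reaches from about 0.35 to 0.725 m from the base axis. Payload 4.3 kg.
Tool frame: the origin (TCP) lies midway between the tips of the shut fingers; the grasp point (between the pads) lies grasp_offset behind it (grasp_offset is the distance from the TCP to the grasp point, in m); z points along the fingers, y is the line along which they close (so a half turn about z gives the same grasp; the last joint's range is limited). The gripper opens to 85 mm and grips with 20 to 120 N. Pads are 22 mm wide; open, the fingers measure 114 mm over their backs; the gripper's body (76 mm by 85 mm) begins 54 mm behind the grasp point. The pads swing forward as they close: fully open they stand 13 mm farther back than shut.
Start: joints at [1.16, 0.377, 0.081, 1.274, 0, 1.46], TCP at [0.17, 0.549, 0.192] pointing down, gripper open.
Joint ranges: [-2.72, 2.72], [-0.84, 1.66], [-1.02, 1.22], [-1.77, 2.12], [-1.37, 1.28], [-3.14, 3.14]. Speed limits (rad/s): [2.57, 2.57, 3.14, 3.14, 3.14, 3.14].

### API

Orientations are given as a unit quaternion [w, x, y, z].
In Python, from cell import * gives the robot as it stands.
- The arm moves only by the tool play_rows, never from a script. Its argument "deltas" is a list of rows, each a list of 2 entries, a list of its own where there are three numbers: the shift along the world's x, y, z in m, then the turn about the world's z in degrees. A call has exactly 8 rows; each row shifts and turns the commanded pose from where the row before left it; what a row does not reach is not made up. A row lasts 1/12 s, in which the tool goes at most 41.7 mm and 7.16 degrees, less where a joint would pass 70% of its speed; a pose out of reach is approached as far as the arm can. A call is refused whole if a number of a shift passes 0.0417 or a number of a turn 7.16, either way. A call with a gripper value outside its range is refused whole. "fingers" is the opening, from -1 (shut) to 1 (fully open), set as the call begins (left out, the last holds). The fingers move at their own pace and stop on an object; "newtons" is the grip in N (left out, the last holds). Time passes only in rows, so rows that do not move let the fingers close, or fill a call up. It gives the time, the measured TCP pose, the force, the opening and the grip force at its end, in the units of the state.
- get_obs(): the state, without advancing time (a new reading comes with each control period).
- get_image(name): name is "scene" or "top" or "wrist"; returns a dict with "color" (480x640x3 uint8, red, green, blue), "vfov" (degrees; the focal length in pixels is half the picture's height over the tangent of half this angle, whatever the lens; pixels are square), "cx", "cy" (the principal point, pixels), "rvec" (rotation vector, rad) and "tvec" (3), from world to camera coordinates, as OpenCV has them. Camera axes: x right, y down, z forward; pixel columns grow to the right and rows downward; lengths in m; the calibration is good to about 2 mm. A picture is of the moment at which its call begins. There is no depth.
- finish_job(): hands the job in; it is judged then, once.
The state is a dict: "clock": time; "joints": joint angles; "qd": joint speeds; "joint_efforts": joint torques, N m; "ee_pos": TCP position; "eef_rot": TCP orientation; "force": force on the tool from outside, world axes, zero at the start; "torque": the same for the moment, N m; "width": finger opening in m; "gripper_force": force on a finger pad.
Only numpy, scipy, OpenCV 4.12 (cv2) and the standard library are available. Lean on these libraries where they do the work, as an engineer would, in place of code of your own. Each camera call takes 0.05 s, during which the arm holds its last target. There are 200 camera calls.

### The job

Wind the heater's run timer: turn the upright key on its top clockwise, in as many grips as it takes, until it comes up against its stop. Then take the stylus from its rest and with its tip push the recessed start button, the one in the round collar on the heater's front, fully in, keep it in for about one second and draw the stylus out again. Lay the stylus back in both notches of its rest and let go; do not press the button in the square collar and leave the other things standing where they are.

Things in the scene. Friction and masses are not known exactly. Their poses are not given: they have to be found in the camera images.
- heater: Dry-block heater, fixed: white box 160 (x) x 240 (y) x 80 mm high (top of the housing). Origin at the centre of its underside on the bench; z up; its front face looks along its own -x, at x = -80 mm. On its top a 68 x 116 x 21 mm drilled heat block (fixed; centre 25 mm behind and 45 mm to the right of the middle; its top 103 mm above the bench) and, at x = -20, y = +75 mm, the timer key.
- key_grip (a point): Centre of the timer key's bar, on its vertical turning axis, 126 mm above the bench. The black bar is 34 mm long along this point's own x axis (which turns with the key), 9 mm thick along its y and 30 mm high (111 to 141 mm above the bench), on a thin stem; grip it from above across its thickness.
- timer_key (a joint): Angle of the timer key, rad: 0 unwound, grows as the key turns clockwise seen from above, stop at 2.5 (fully wound). A spring resists lightly (about 0.1 to 0.12 N m in all with the friction); the key stays where it is let go. It starts anywhere from 0.1 to 0.6, so it takes at least two grips.
- start_bezel: Aluminium bezel with ROUND outline, 36 mm across, standing 16 mm proud of the heater's front face (fixed to it, turned as the heater is). Origin on the bench straight below the middle of its back, in the plane of the front face; -x points out of the front, z up. A round recess of 14 mm diameter runs in along +x, its axis 50 mm above the bench. It may sit left or right of the square one; their axes are 75 mm apart.
- start_mouth (a point): Centre of the mouth of the round bezel's recess, 50 mm above the bench, in the bezel's front plane; its x axis points straight into the recess (level).
- start_button (a joint): Travel of the start button into the round bezel, m: 0 out, 0.005 fully in; sprung, 0.8 N to begin and 2.8 N fully in, springs back. Its 12 mm black face lies 7.5 mm inside the mouth when out, 12.5 mm when fully in.
- start_face (a point): Centre of the start button's face; moves with the button; x axis points into the recess.
- cal_mouth (a point): Centre of the recess mouth of the SQUARE bezel (36 x 36 mm, otherwise like the round one), whose button must not be pressed.
- cal_button (a joint): Travel of the button in the square bezel, m: 0 out, 0.005 fully in.
- rest: Stylus rest, fixed: dark base plate 120 x 60 x 8 mm and two grey posts, each 10 mm thick, at x = -45 and +45 mm, with notches open upward: floor 40 mm above the bench, 14 mm wide at the floor and 24 mm at the rims, rims 51 mm above the bench, posts 44 mm wide in y. 80 mm are free between the posts. Origin at the centre of its underside; the stylus lies along its x axis.
- stylus_mid (a point): Middle of the stylus's grip, on its long axis: grey flat-sided bar 130 mm long (x, from -65 to +65 mm), 13 mm wide (y), 14 mm high (z), with a steel point along +x: a cone to x = 81 mm, then a 5 mm rod to the tip at x = 110 mm. 50 g, balanced within 6 mm of this point. It starts lying in both notches of the rest with this point 47 mm above the bench over the middle of the rest, the tip along the rest's +x. Grip it from above across its width between the posts.
- stylus_tip (a point): Tip of the stylus, 110 mm from stylus_mid along the stylus's x axis.
- bottle_mid (a point): Bystander: centre of the small blue-capped bottle, 52 mm across, 115 mm high, standing left of the heater.
- petri_mid (a point): Bystander: centre of a loose petri dish, 60 mm across, 14 mm high, right of the heater.
- tape_mid (a point): Bystander: centre of the yellow tape roll lying on the bench, 62 mm across, 18 mm high, to the right in front.
- vial_mid (a point): Bystander: centre of a black-capped glass vial, 27 mm across, 66 mm high, right of the heater.
Not all that is in view belongs to the job. There is more than one size of the part that bears stylus_mid; the job needs the smaller.

How it is judged:
On the way, in this order (a step that is already met when the one before it is completed fails the run):
1. the timer key is wound up to its stop (over 2.35 of 2.5 rad) while the start button is still out (value of joint timer_key above 2.35 rad and value of joint start_button below 0.001 m), for 0.1 s.
2. the start button is pushed in (over 3 of 5 mm) by the stylus's tip (within 8 mm of the middle of its face) for at least 0.6 s (value of joint start_button above 0.003 m and distance between stylus_tip and start_face below 0.008 m), for 0.6 s.
At the end, for the whole second after the job is handed in: The timer key is still wound (over 2.25 rad), the start button is out again (under 1 mm), and the stylus lies at rest in both notches of its rest, either way round: its middle within 15 mm along and 6 mm across of the rest's middle, 43 to 51 mm above the bench, in line with the rest within 0.1 rad (value of joint timer_key above 2.25 rad and value of joint start_button below 0.001 m and x of stylus_mid in the frame of rest between -0.015 and 0.015 m and y of stylus_mid in the frame of rest between -0.006 and 0.006 m and z of stylus_mid in the frame of rest between 0.043 and 0.051 m and angle between the x axis of stylus_mid and the x axis of rest, either way round below 0.1 rad); the robot touches nothing.
It fails at once if the button in the square bezel is pressed (over 2 mm) (value of joint cal_button above 0.002 m).
It fails at once if the start button is pressed (over 2 mm) before the timer is wound (under 2.25 rad) (value of joint start_button above 0.002 m and value of joint timer_key below 2.25 rad).
It fails at once if a bystander (bottle, petri dish, tape roll or vial) is moved by more than 30 mm (distance of any of bottle_mid, petri_mid, tape_mid, vial_mid from where it was at the start of the episode above 0.03 m).
It also fails if it takes over 72 s, if anything falls off the work surface, if the arm or the gripper's body presses on something with over 40 N, if the wrist force passes 120 N, or if a joint passes its speed limit or range.

## Working session

There is one attempt and no reset: what is moved stays moved. The work goes in short steps, Python scripts to look and compute and a tool call to move; the robot and the scene stay as the last step left them, time stands still between calls to the robot, and variables do not carry over. Pictures are saved under pics/ and viewed, at most 10 in all, crops included, and the job is handed in when it is done.

Besides the shell and the picture viewer there is one more tool, called after "Request:" by a JSON object that holds its "name" and its "arguments", one argument or row to a line. play_rows: Moves the arm, as the interface text tells. Its arguments: {"type":"object","properties":{"deltas":{"type":"array","items":{"type":"array"}},"fingers":{"type":"number"},"newtons":{"type":"number"}},"required":["deltas"]}

```bash
mkdir -p pics; ls; cat > h.py <<'E'
from cell import *
import numpy as np, cv2
def cam(n):
    d=get_image(n); d['f']=240/np.tan(np.radians(d['vfov'])/2); d['R']=cv2.Rodrigues(np.array(d['rvec'],float))[0]; d['t']=np.array(d['tvec'],float).ravel(); return d
def ray(d,u,v,z):
    c=-d['R'].T@d['t']; r=d['R'].T@np.array([(u-d['cx'])/d['f'],(v-d['cy'])/d['f'],1]); return c+r*(z-c[2])/r[2]
def proj(d,p):
    q=d['R']@np.array(p)+d['t']; return q[:2]/q[2]*d['f']+[d['cx'],d['cy']]
def save(d,n): cv2.imwrite('pics/'+n+'.png',d['color'][:,:,::-1])
E
python3 - <<'E'
from h import *
o=get_obs(); print(o)
for n in ('scene','top'):
    d=cam(n); save(d,n+'0'); print(n,d['f'],d['cx'],d['cy'],-d['R'].T@d['t'])
    import pickle; pickle.dump(d,open(n+'0.pkl','wb'))
E
```

```text
pics
{'clock': 0.0, 'joints': array([1.15971094e+00, 3.78088845e-01, 7.96258350e-02, 1.27439774e+00,
       2.06474655e-05, 1.46051363e+00]), 'qd': array([ 0.00256554,  0.0024909 , -0.00030337,  0.00103941, -0.00152012,
        0.00075641]), 'joint_efforts': array([ 9.63203238e-04, -4.63601911e+01,  2.69875199e+01,  2.05804693e-02,
        1.32269188e-04,  9.34134050e-06]), 'ee_pos': array([0.17004659, 0.5485094 , 0.19084622]), 'eef_rot': array([-2.76018163e-04,  1.49834888e-01,  9.88710494e-01, -9.94674185e-04]), 'force': array([-0.15151791, -0.0166423 ,  0.39767013]), 'torque': array([ 0.01607782, -0.03305003, -0.01608654]), 'gripper_force': 0.0, 'width': 0.08512914580402592}
scene 528.6001650533464 322.90964147958556 236.8158663612606 [-0.23412133 -0.32115119  1.0498016 ]
top 450.8114709567346 314.2602302045521 236.4773398035505 [0.36392945 0.06490773 1.37686369]
```

View pics/top0.png

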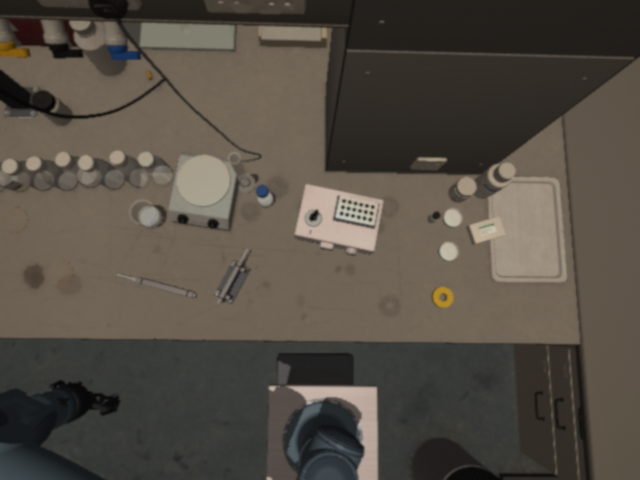

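View pics/scene0.png

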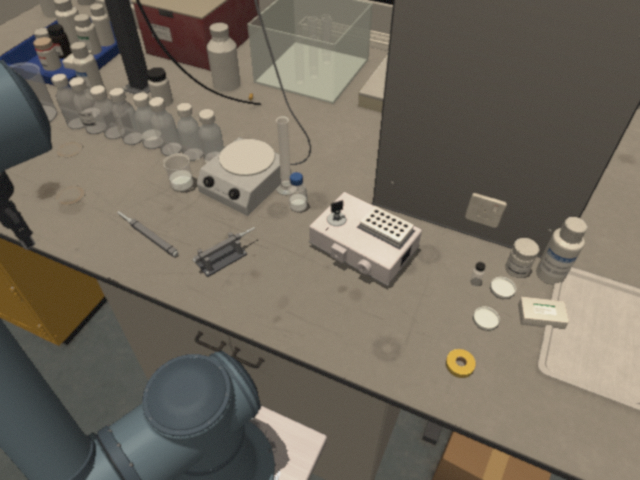

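The top view shows the heater at about (340,218), with the key at (314,216). The rest with the smaller stylus is at (233,275), tip toward (247,252). The longer stylus lies loose at (157,285). Next I'll look at enlarged crops.

```bash
python3 - <<'E'
import cv2
a=cv2.imread('pics/top0.png')[175:310,205:395]; cv2.imwrite('pics/topc.png',cv2.resize(a,None,fx=4,fy=4,interpolation=cv2.INTER_CUBIC))
a=cv2.imread('pics/scene0.png')[180:300,185:435]; cv2.imwrite('pics/scenec.png',cv2.resize(a,None,fx=3.2,fy=3.2,interpolation=cv2.INTER_CUBIC))
E
```

```text
(no output)
```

View pics/topc.png

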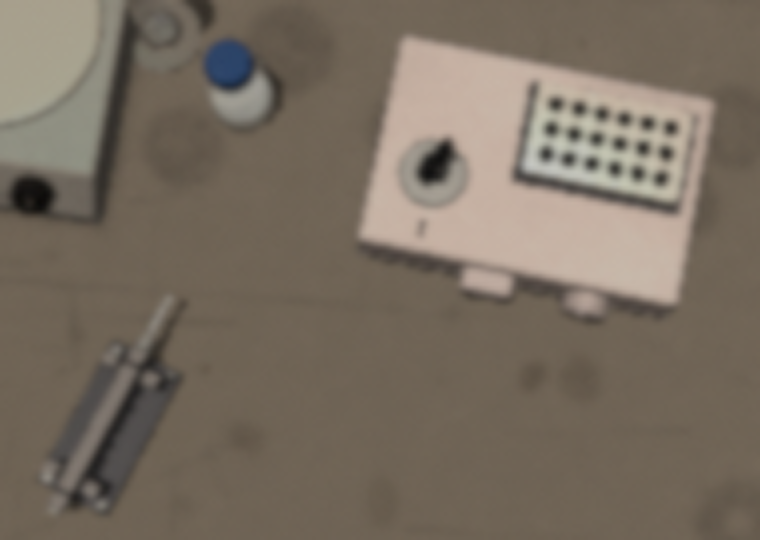

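View pics/scenec.png

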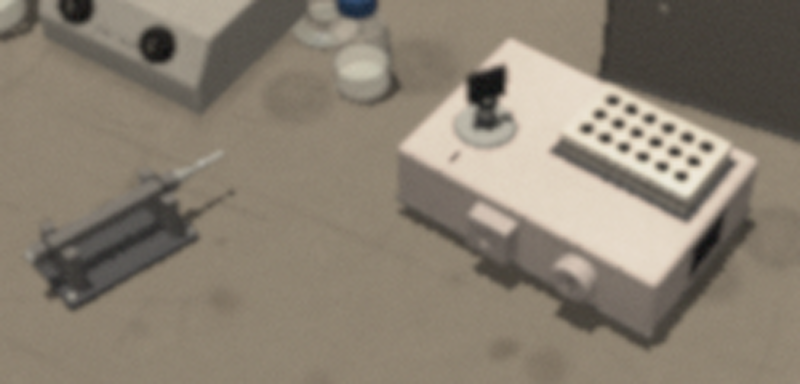

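The top crop shows the heater's top corners at about (403,37), (714,101), (677,306) and (361,241). The square bezel is on the left (487,282), the round one on the right (585,302). The key bar runs from about (425,178) to (452,143). The stylus tip is near (172,300) and its tail near (57,510).

```bash
python3 - <<'E'
from h import *
import pickle
d=pickle.load(open('top0.pkl','rb')); s=pickle.load(open('scene0.pkl','rb'))
im=d['color'].astype(int)
# heater top mask
hsv=cv2.cvtColor(d['color'],cv2.COLOR_RGB2HSV)
print(hsv[225,320],hsv[200,320],hsv[240,345],hsv[280,270])
m=((hsv[...,2]>165)).astype(np.uint8); m[:, :290]=0; m[:,392:]=0; m[:180]=0;m[262:]=0
m=cv2.morphologyEx(m,cv2.MORPH_OPEN,np.ones((9,9))) ; m=cv2.morphologyEx(m,cv2.MORPH_CLOSE,np.ones((25,25)))
c=max(cv2.findContours(m,0,2)[0],key=cv2.contourArea); print(cv2.boxPoints(cv2.minAreaRect(c)))
F=lambda x,y:(205+(x+.5)/4-.5,175+(y+.5)/4-.5)
P=[ray(d,*F(*q),.08) for q in [(403,37),(714,101),(677,306),(361,241)]]
for p in P: print(p)
C=np.mean(P,0); L=(P[0]+P[3]-P[1]-P[2])[:2]; B=(P[0]+P[1]-P[2]-P[3])[:2]
print('sizes',np.linalg.norm(L)/2,np.linalg.norm(B)/2)
a1=np.arctan2(-L[0],L[1]); a2=np.arctan2(B[1],B[0]); print('C',C,a1,a2)
P2=[ray(d,u,v,.08) for u,v in cv2.boxPoints(cv2.minAreaRect(c))]; print('box',np.mean(P2,0),[np.linalg.norm(P2[i]-P2[i-1]) for i in range(4)],P2)
yaw=(a1*240+a2*160)/400; R=np.array([[np.cos(yaw),-np.sin(yaw)],[np.sin(yaw),np.cos(yaw)]])
for n,l,z in [('key',(-.02,.075),.126),('keytop',(-.02,.075),.141),('round?',(-.096,-.0375),.05),('sq?',(-.096,.0375),.05)]:
    p=np.append(C[:2]+R@np.array(l),z); print(n,p,'top',(np.array(proj(d,p))-[205,175])*4+1.5,'scene',(proj(s,p)-[185,180])*3.2)
# round bezel centre direct: end face top at z .068 in top view
for q in [(585,302),(487,282)]: 
    print('bez',R.T@(ray(d,*F(*q),.06)[:2]-C[:2]))
# key bar from pixels
print('keyends', [ray(d,*F(*q),z)[:2] for q,z in [((425,178),.141),((452,143),.141)]])
# stylus
for q,z in [((172,300),.047),((57,510),.054)]: print('sty',ray(d,*F(*q),z))
rc=[ray(d,*F(*q),.051) for q in [(112,354),(152,378),(48,470),(92,490)]]
print('rims',rc, np.mean(rc,0)); v=(rc[0]+rc[1]-rc[2]-rc[3])[:2]; print('yaw rest',np.arctan2(v[1],v[0]),np.linalg.norm(v)/2)
E
```

```text
[ 12  43 194] [ 12  44 198] [ 13  41 198] [ 17  58 110]
[[294.71884 233.83554]
 [305.2653  183.74005]
 [383.634   200.23874]
 [373.08755 250.33423]]
[0.73836645 0.06096056 0.08      ]
[ 0.69375766 -0.17060085  0.08      ]
[ 0.53982624 -0.14148945  0.08      ]
[0.58405917 0.08925457 0.08      ]
sizes 0.23538222299739767 0.15676931623903653
C [ 0.63900238 -0.04046879  0.08      ] -0.1898565313140818 -0.18412741200908267
box [ 0.64017269 -0.04006349  0.08      ] [np.float64(0.23336015319145886), np.float64(0.15429850515406593), np.float64(0.23790622326588612), np.float64(0.1541127825913855)] [array([0.58712654, 0.08976755, 0.08      ]), array([0.73877489, 0.0612929 , 0.08      ]), array([ 0.69267536, -0.17210419,  0.08      ]), array([ 0.54211395, -0.13921024,  0.08      ])]
key [0.63333818 0.03694514 0.126     ] top [435.12830506 162.7977754 ] scene [486.20540514  87.12455859]
keytop [0.63333818 0.03694514 0.141     ] top [435.66239936 158.29448206] scene [486.68963679  73.23587754]
round? [ 0.53769359 -0.05941025  0.05      ] top [560.63412003 312.49498102] scene [548.85115712 276.47435439]
sq? [0.55167862 0.01427434 0.05      ] top [461.73340279 292.32675554] scene [467.99369989 232.48793824]
bez [-0.08615554 -0.05302621]
bez [-0.08614009  0.02082502]
keyends [array([0.61912087, 0.04423364]), array([0.64451331, 0.02560737])]
sty [0.54301397 0.22901655 0.047     ]
sty [0.38783393 0.30540257 0.054     ]
rims [array([0.50178354, 0.2710063 , 0.051     ]), array([0.48454461, 0.24106439, 0.051     ]), array([0.41655407, 0.31378413, 0.051     ]), array([0.40255632, 0.28135206, 0.051     ])] [0.45135964 0.27680172 0.051     ]
yaw rest -0.46104461870941293 0.09335638337658515
```

Request:
{"name": "play_rows", "arguments": {
  "deltas": [
    [[0.01, -0.01, 0.02], 0],
    [[0.019, -0.021, 0.02], -1],
    [[0.019, -0.021, 0.02], -1],
    [[0.019, -0.021, 0], -1],
    [[0.019, -0.021, 0], -1],
    [[0.019, -0.021, 0], -1],
    [[0.019, -0.021, 0], -1],
    [[0.019, -0.021, 0], -1]
  ],
  "fingers": 1
}}

```text
clock: 0.77
ee_pos: [0.3139, 0.3909, 0.2515]
eef_rot: [-0.0, 0.21, 0.978, -0.0]
force: [0.6, 0.6, 0.4]
width: 0.0851
gripper_force: 0.0
```

Request:
{"name": "play_rows", "arguments": {
  "deltas": [
    [[0.02, -0.022, 0], -1],
    [[0.02, -0.022, 0], -1],
    [[0.02, -0.022, 0], -1],
    [[0.02, -0.022, 0], -1],
    [[0.02, -0.022, 0], -1],
    [[0.02, -0.022, 0], -1],
    [[0.02, -0.022, 0], -1],
    [[0.02, -0.022, 0], -1]
  ]
}}

```text
clock: 1.43
ee_pos: [0.4738, 0.2149, 0.2514]
eef_rot: [-0.0, 0.278, 0.961, -0.0]
force: [-0.5, -0.3, -0.5]
width: 0.0853
gripper_force: 0.0
```

Request:
{"name": "play_rows", "arguments": {
  "deltas": [
    [[0.02, -0.022, 0], -1],
    [[0.02, -0.022, 0], -1],
    [[0.02, -0.022, 0], -1],
    [[0.02, -0.022, 0], -1],
    [[0.02, -0.022, 0], 0],
    [[0.02, -0.02, 0], 0],
    [[0.01, -0.01, 0], 0],
    [[0.006, -0.007, 0], 0]
  ]
}}

```text
clock: 2.1
ee_pos: [0.6102, 0.0675, 0.2506]
eef_rot: [-0.001, 0.312, 0.95, -0.0]
force: [-0.3, 0.2, -0.2]
width: 0.0852
gripper_force: 0.0
```

```bash
python3 - <<'E'
from h import *
import pickle,cell
print([x for x in dir(cell) if x[0]!='_'], getattr(cell,'grasp_offset',None))
o=get_obs(); print(o['ee_pos'],o['eef_rot'],o['joints'])
d=cam('wrist'); save(d,'w1'); print(-d['R'].T@d['t']); pickle.dump(d,open('w1.pkl','wb'))
for p in [(.6333,.037,.141),(.6333,.037,.126)]: print(proj(d,p))
E
```

```text
['Unreachable', 'finish_job', 'get_image', 'get_obs', 'grasp_offset'] 0.0187
[0.61021835 0.06748434 0.25064402] [-6.51393184e-04  3.11894456e-01  9.50116481e-01 -3.10792527e-04] [ 6.95451746e-03  4.63329385e-01  3.62757600e-01  1.47165746e+00
 -1.74285425e-04  6.41327416e-01]
[0.55412197 0.10852528 0.43256415]
[294.51811695 268.03345155]
[295.17704581 261.28068852]
```

View pics/w1.png

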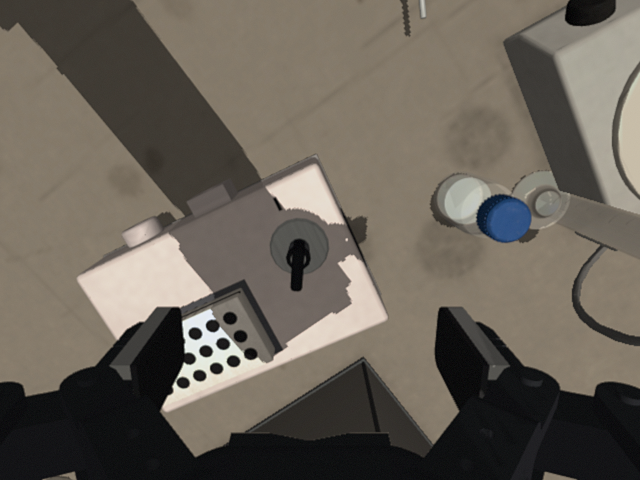

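The wrist view shows the key bar from about (299,240) to (296,290), with the predicted centre at (294,268). I'll zoom in on it.

```bash
python3 - <<'E'
import cv2
a=cv2.imread('pics/w1.png')[150:310,60:390]
b=cv2.imread('pics/w1.png')[200:300,250:350]; cv2.imwrite('pics/w1c.png',cv2.resize(b,None,fx=6,fy=6,interpolation=cv2.INTER_CUBIC))
E
```

```text
(no output)
```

View pics/w1c.png

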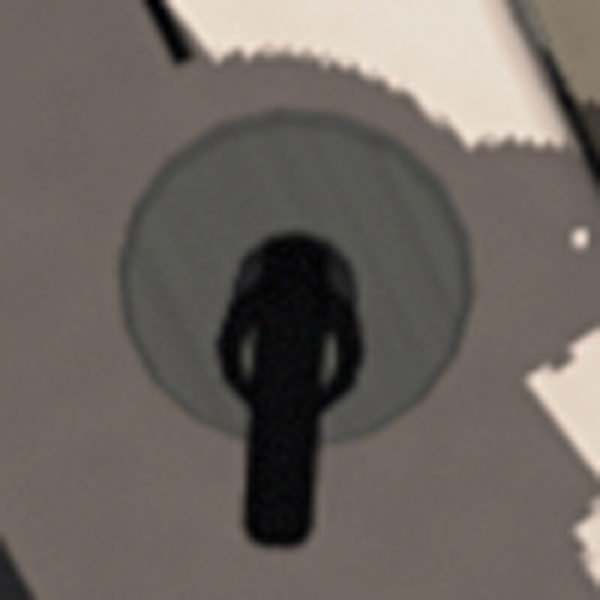

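The zoom shows the dial disc centred at crop (297,275), i.e. full (299.1,245.4). The bar's far top end is at crop (278,543), i.e. (296,290).

```bash
python3 - <<'E'
from h import *
import pickle
d=pickle.load(open('w1.pkl','rb'))
F=lambda x,y:(250+(x+.5)/6-.5,200+(y+.5)/6-.5)
for z in (.081,.084,.088): print(z,'disc',ray(d,*F(297,275),z)[:2], 'diam',np.linalg.norm(ray(d,*F(120,275),z)-ray(d,*F(472,275),z)))
A=ray(d,*F(297,275),.083)[:2]
E=ray(d,*F(278,543),.141)[:2]; print('end',E,E-A,np.linalg.norm(E-A),np.degrees(np.arctan2(*(E-A)[::-1])))
# edges both sides at far end
for q in [(245,520),(312,520)]: print(ray(d,*F(*q),.141)[:2])
print('len dir', [ray(d,*F(*q),.141)[:2] for q in [(286,400),(279,530)]])
# heater corners
P=[ray(d,u,v,.08) for u,v in [(317,156),(386,319),(78,278)]]
print(P,np.linalg.norm(P[0]-P[1]),np.linalg.norm(P[0]-P[2]))
v=P[0]-P[2]; print('yaw',np.arctan2(-v[0],v[1])); v=P[1]-P[0];print('yaw',np.arctan2(v[1],v[0]))
E
```

```text
0.081 disc [0.63532241 0.03790596] diam 0.05070833529554164
0.084 disc [0.6346295  0.03850857] diam 0.050275626198648025
0.088 disc [0.63370563 0.03931206] diam 0.049698680736123206
end [0.64775728 0.02745813] [ 0.0128968  -0.01084957] 0.016853509448116828 -40.07258128654906
[0.64291818 0.02601467]
[0.64779094 0.03264913]
len dir [array([0.63337423, 0.0394263 ]), array([0.64644989, 0.02858957])]
[array([0.58294404, 0.09514694, 0.08      ]), array([0.73874727, 0.05969102, 0.08      ]), array([ 0.54374993, -0.13828307,  0.08      ])] 0.15978663363779794 0.23669757996645355
yaw -0.16635348192848012
yaw -0.22375791365610712
```

Request:
{"name": "play_rows", "arguments": {
  "deltas": [
    [[0.006, -0.008, 0], -1],
    [[0.006, -0.008, 0], -1],
    [[0.006, -0.008, -0.01], -1],
    [[0.006, -0.0055, -0.022], 0],
    [[0, 0, -0.025], 0],
    [[0, 0, -0.025], 0],
    [[0, 0, -0.02], 0],
    [[0, 0, 0], 0]
  ]
}}

```text
clock: 2.82
ee_pos: [0.6296, 0.0399, 0.1442]
eef_rot: [-0.004, 0.336, 0.942, -0.001]
force: [-0.4, -0.0, -1.0]
width: 0.0854
gripper_force: 0.0
```

```bash
python3 - <<'E'
from h import *
o=get_obs(); print(o['ee_pos'],o['eef_rot'],o['joints'],o['force'])
w=o['eef_rot']; print(np.degrees(np.arctan2(w[2]**2-w[1]**2,2*w[1]*w[2])))
E
```

```text
[0.62960507 0.03987412 0.14420989] [-0.0043749   0.33589039  0.94188995 -0.00135393] [-3.72861082e-02  5.17675995e-01  1.76345311e-01  1.23862478e+00
  4.70816683e-05  6.47821911e-01] [-0.3789605  -0.03320965 -1.02853746]
50.74618963218873
```

Request:
{"name": "play_rows", "arguments": {
  "deltas": [
    [[0.002, -0.001, 0], 0],
    [[0.002, -0.001, -0.005], 0],
    [[0, 0, -0.01], 0],
    [[0, 0, -0.01], 0],
    [[0, 0, -0.01], 0],
    [[0, 0, 0], 0],
    [[0, 0, 0], 0],
    [[0, 0, 0], 0]
  ]
}}

```text
clock: 3.48
ee_pos: [0.6373, 0.0378, 0.1149]
eef_rot: [-0.0, 0.336, 0.942, 0.0]
force: [-0.4, 0.1, -0.1]
width: 0.0857
gripper_force: 0.0
```

Request:
{"name": "play_rows", "arguments": {
  "deltas": [
    [[-0.003, 0, -0.003], 0],
    [[0, 0, -0.003], 0],
    [[0, 0, 0], 0],
    [[0, 0, 0], 0],
    [[0, 0, 0], 0],
    [[0, 0, 0], 0],
    [[0, 0, 0], 0],
    [[0, 0, 0], 0]
  ],
  "fingers": -1,
  "newtons": 40
}}

```text
clock: 4.15
ee_pos: [0.6345, 0.0377, 0.1089]
eef_rot: [0.0, 0.336, 0.942, 0.0]
force: [-0.3, 0.4, -0.8]
width: -0.0002
gripper_force: 0.0
```

Request:
{"name": "play_rows", "arguments": {
  "deltas": [
    [[0, 0, 0], -1],
    [[0, 0, 0], -2],
    [[0, 0, 0], -2],
    [[0, 0, 0], -2],
    [[0, 0, 0], -2],
    [[0, 0, 0], -2],
    [[0, 0, 0], -1],
    [[0, 0, 0], 0]
  ]
}}

```text
clock: 4.82
ee_pos: [0.6344, 0.0377, 0.1088]
eef_rot: [0.0, 0.433, 0.902, 0.0]
force: [0.2, 0.3, 0.1]
width: -0.0001
gripper_force: 0.0
```

```bash
cat > st.py <<'E'
from h import *
o=get_obs(); w=o['eef_rot']; print(o['ee_pos'],np.degrees(np.arctan2(w[2]**2-w[1]**2,2*w[1]*w[2])),'j6',o['joints'][[0,5]],o['force'],o['torque'],o['width'],o['gripper_force'])
E
python3 st.py
```

```text
[0.63439089 0.03771339 0.10884967] 38.73507544515863 j6 [-0.04042814  0.85431359] [0.21290865 0.33146525 0.08177548] [-0.00588421 -0.03409533 -0.01976899] -0.00012846901583461878 0.0
```

```bash
python3 - <<'E'
from h import *
import pickle
d=cam('wrist'); pickle.dump(d,open('w2.pkl','wb'));t=cam('top')['color'][175:265,285:395]; s=cam('scene')['color'][150:270,300:440]
a=np.zeros((480,800,3),np.uint8)
w=cv2.resize(d['color'],(400,300)); a[:300,:400]=w
b=cv2.resize(t,None,fx=3.4,fy=3.4); a[:b.shape[0],410:410+b.shape[1]]=b[:,:390]
a=np.vstack([a,np.zeros((120,800,3),np.uint8)])
c=cv2.resize(s,None,fx=2.4,fy=2.4); a[310:310+c.shape[0],:c.shape[1]]=c
e=d['color'][190:380,200:400]; e=cv2.resize(e,None,fx=1.45,fy=1.45); a[318:318+e.shape[0],410:410+e.shape[1]]=e
cv2.imwrite('pics/mix.png',a[:,:,::-1])
E
```

```text
(no output)
```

View pics/mix.png

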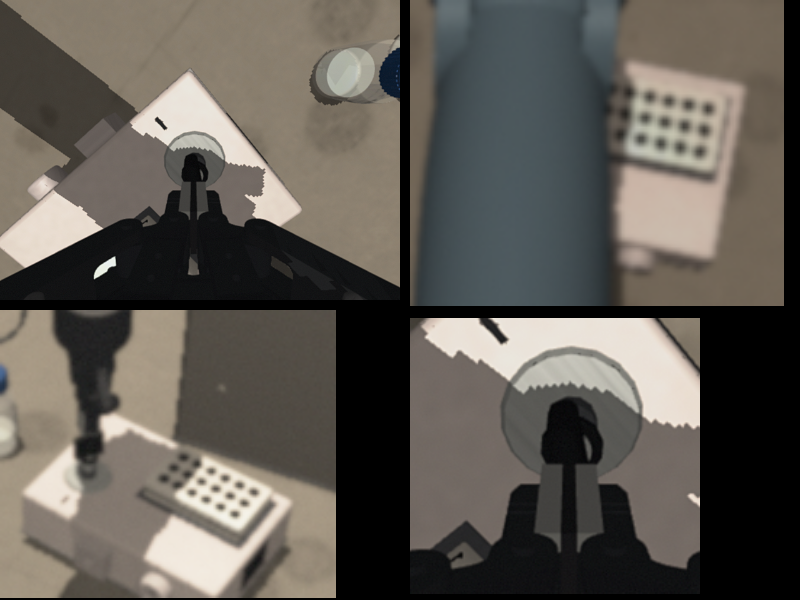

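The wrist panel shows the shut fingers over the dial, with dark bar material in front of the pads. The width reads 0, so the grip is in doubt. I'll turn further and compare the key's appearance numerically.

Request:
{"name": "play_rows", "arguments": {
  "deltas": [
    [[0, 0, 0], -2],
    [[0, 0, 0], -3],
    [[0, 0, 0], -3],
    [[0, 0, 0], -3],
    [[0, 0, 0], -3],
    [[0, 0, 0], -2],
    [[0, 0, 0], 0],
    [[0, 0, 0], 0]
  ]
}}

```text
clock: 5.63
ee_pos: [0.6344, 0.0377, 0.1088]
eef_rot: [0.0, 0.553, 0.833, 0.0]
force: [-0.3, 0.3, -1.1]
width: 0.0003
gripper_force: 0.0
```

```bash
python3 st.py; python3 - <<'E'
from h import *
import pickle
d=cam('wrist'); pickle.dump(d,open('w3.pkl','wb')); e=pickle.load(open('w2.pkl','rb'))
for x in (e,d):
    g=x['color'].max(2)
    print('gap rows',[(v,''.join('#' if k<45 else ('+' if k<75 else '.') for k in g[v,285:336])) for v in range(240,310,6)])
    print()
print([proj(d,[*get_obs()['ee_pos'][:2],z]) for z in (.109,.128,.141)])
out=np.hstack([x['color'][225:325,260:360] for x in (e,d)]); cv2.imwrite('pics/cmp.png',cv2.resize(out,None,fx=4,fy=4,interpolation=cv2.INTER_CUBIC)[:,:,::-1])
E
```

```text
[0.63437809 0.03773337 0.10883839] 22.8310022465955 j6 [-0.04039586  1.13192431] [-0.28092402  0.29674085 -1.11066954] [-0.00877793  0.0011575   0.00135289] 0.00029160615093356304 0.0
gap rows [(240, '...................................................'), (246, '.................++###############++...............'), (252, '...........##############################+.........'), (258, '.........+#################################+.......'), (264, '.........###################################+......'), (270, '......+#######################################+....'), (276, '.....+#############################+...#########+..'), (282, '.....################################...+#######...'), (288, '.......+######################################+....'), (294, '......++++++++++++++#########+++++++++++++++.......'), (300, '......++++++++++++++#########+++++++++++++++.......'), (306, '####++++++++++++++++##########+++++++++++++++######')]

gap rows [(240, '...................................................'), (246, '.................+###################+.............'), (252, '.....+####################################+........'), (258, '...########################################+.......'), (264, '..##########################################+......'), (270, '.################################+.+###########+...'), (276, '.###################################....########+..'), (282, '..+####################################..#######+..'), (288, '......########################################+....'), (294, '......++++++++++++++#########+++++++++++++++#+.....'), (300, '......++++++++++++++#########++++++++++++++++###+..'), (306, '####++++++++++++++++##########+++++++++++++++######')]

[array([309.28403953, 274.72377803]), array([309.32410213, 291.23694002]), array([309.3566854 , 304.66724061])]
```

View pics/cmp.png

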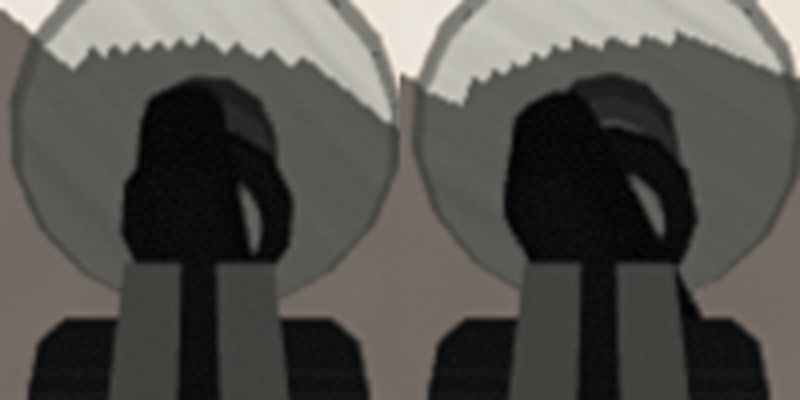

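The comparison shows the key did not turn with the tool: the shut fingertips stand above the bar and their lower edge appears at row 290, higher than the reported TCP would put it. I'll open, turn back, go lower with a force check, and grip again.

Request:
{"name": "play_rows", "arguments": {
  "deltas": [
    [[0, 0, 0.004], 0],
    [[0, 0, 0.004], 4],
    [[0, 0, 0.004], 4],
    [[0, 0, 0], 4],
    [[0, 0, 0], 4],
    [[0, 0, 0], 4],
    [[0, 0, 0], 4],
    [[0, 0, 0], 4]
  ],
  "fingers": 1
}}

```text
clock: 6.35
ee_pos: [0.6345, 0.0377, 0.1212]
eef_rot: [0.0, 0.334, 0.943, 0.0]
force: [0.8, 0.9, -0.6]
width: 0.0855
gripper_force: 0.0
```

```bash
python3 st.py; python3 - <<'E'
from h import *
import pickle
d=cam('wrist'); pickle.dump(d,open('w4.pkl','wb')); save(d,'w4')
o=get_obs(); p=o['ee_pos']; w=o['eef_rot']; y=np.array([2*w[1]*w[2],w[2]**2-w[1]**2,0])
print([proj(d,p+s*y*.0425+[0,0,h]) for s in (-1,1) for h in (0,.013,.04)], proj(d,[.634,.038,.141]))
E
```

```text
[0.63449427 0.03771068 0.12121222] 50.99350278303232 j6 [-0.04042673  0.64036509] [ 0.82982824  0.86638283 -0.61249928] [-0.02714539 -0.02156639  0.00275963] 0.0855408635832618 0.0
[array([216.39608506, 274.92989813]), array([210.03816757, 285.88604457]), array([193.56992542, 314.2645935 ]), array([402.6447972 , 274.65414148]), array([409.10563319, 285.58850413]), array([425.83946296, 313.90895116])] [309.44160509 290.79241428]
```

View pics/w4.png

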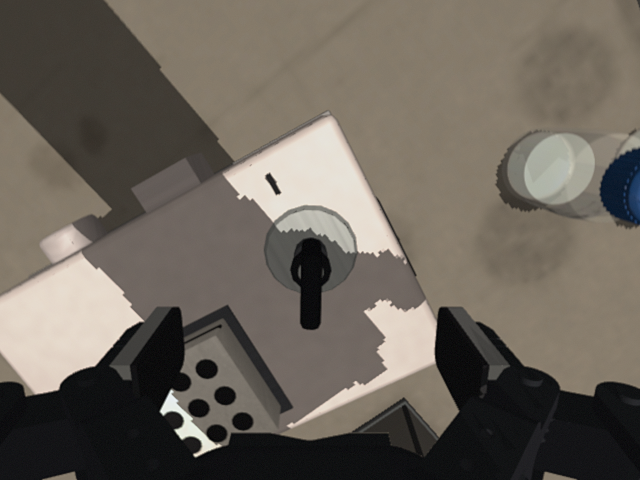

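The view shows the open pad tips at (182,308) and (437,308). The key lies straight between them, top centre near (310,291).

```bash
python3 - <<'E'
from h import *
import pickle
d=pickle.load(open('w4.pkl','rb')); print(d['f'],d['cx'],d['cy'],d['R'],-d['R'].T@d['t'])
p=np.array([.6345,.0377,.1212])
Z=d['f']*.0855/255
c=np.array([(309.5-d['cx'])/d['f'],(308-d['cy'])/d['f'],1])*Z
print('tip mid world',d['R'].T@(c-d['t']), 'tcp',p)
E
```

```text
425.1844225145822 309.1684397763847 237.81917975863593 [[ 6.28763987e-01  7.77595653e-01  9.21429238e-04]
 [ 7.47250367e-01 -6.04553740e-01  2.75919671e-01]
 [ 2.15110990e-01 -1.72799814e-01 -9.61180257e-01]] [0.58003947 0.08129601 0.30304965]
tip mid world [0.62835969 0.04252191 0.17251486] tcp [0.6345 0.0377 0.1212]
```

Request:
{"name": "play_rows", "arguments": {
  "deltas": [
    [[0, 0, -0.007], 0],
    [[0, 0, -0.008], 0],
    [[0, 0, -0.008], 0],
    [[0, 0, -0.008], 0],
    [[0, 0, -0.004], 0],
    [[0, 0, 0], 0],
    [[0, 0, 0], 0],
    [[0, 0, 0], 0]
  ]
}}

```text
clock: 7.07
ee_pos: [0.6346, 0.0377, 0.086]
eef_rot: [0.0, 0.336, 0.942, 0.0]
force: [0.4, -0.4, 1.0]
width: 0.0855
gripper_force: 0.0
```

Request:
{"name": "play_rows", "arguments": {
  "deltas": [
    [[0, 0, 0], 0],
    [[0, 0, 0], 0],
    [[0, 0, 0], 0],
    [[0, 0, 0], 0],
    [[0, 0, 0], 0],
    [[0, 0, 0], 0],
    [[0, 0, 0], 0],
    [[0, 0, 0], 0]
  ],
  "fingers": -1,
  "newtons": 40
}}

```text
clock: 7.73
ee_pos: [0.6347, 0.0383, 0.0861]
eef_rot: [0.0, 0.336, 0.942, 0.001]
force: [1.0, 1.3, 0.0]
width: 0.0077
gripper_force: 43.2
```

Request:
{"name": "play_rows", "arguments": {
  "deltas": [
    [[0, 0, 0], -3],
    [[0, 0, 0], -5],
    [[0, 0, 0], -5],
    [[0, 0, 0], -5],
    [[0, 0, 0], -5],
    [[0, 0, 0], -5],
    [[0, 0, 0], -5],
    [[0, 0, 0], -5]
  ]
}}

```text
clock: 8.4
ee_pos: [0.6356, 0.0388, 0.0861]
eef_rot: [0.0, 0.625, 0.78, 0.001]
force: [3.2, 3.8, -0.9]
width: 0.0077
gripper_force: 43.0
```

```bash
python3 st.py
```

```text
[0.63561801 0.0388271  0.08609103] 12.581335693381202 j6 [-0.03966164  1.31155129] [ 3.2025283   3.82067094 -0.87736125] [ 0.620195   -0.57222335  0.11422256] 0.007745230240022287 42.991472482681274
```

Request:
{"name": "play_rows", "arguments": {
  "deltas": [
    [[0, 0, 0], -5],
    [[0, 0, 0], -5],
    [[0, 0, 0], -5],
    [[0, 0, 0], -5],
    [[0, 0, 0], -5],
    [[0, 0, 0], -5],
    [[0, 0, 0], -5],
    [[0, 0, 0], -5]
  ]
}}

```text
clock: 9.07
ee_pos: [0.6367, 0.0387, 0.0861]
eef_rot: [0.0, 0.855, 0.519, 0.002]
force: [5.6, 2.2, -3.3]
width: 0.0079
gripper_force: 42.7
```

```bash
python3 st.py
```

```text
[0.63668736 0.03869243 0.08607895] -27.423442421858994 j6 [-0.03973696  2.00969252] [ 5.64741235  2.24056244 -3.32178097] [ 0.53018934 -1.07017375  0.14435961] 0.007877031157227241 42.715970277786255
```

Request:
{"name": "play_rows", "arguments": {
  "deltas": [
    [[0, 0, 0], -5],
    [[0, 0, 0], -5],
    [[0, 0, 0], -5],
    [[0, 0, 0], -5],
    [[0, 0, 0], -4],
    [[0, 0, 0], -3],
    [[0, 0, 0], -3],
    [[0, 0, 0], 0]
  ]
}}

```text
clock: 9.73
ee_pos: [0.6373, 0.0382, 0.0861]
eef_rot: [0.0, 0.96, 0.281, 0.003]
force: [6.0, 2.0, -4.0]
width: 0.0077
gripper_force: 42.6
```

```bash
python3 st.py
```

```text
[0.63731424 0.03815458 0.08611315] -57.31134091449343 j6 [-0.04006361  2.53100685] [ 6.00915904  2.00769649 -4.02133333] [ 0.39477347 -1.30241949 -0.00244679] 0.007745211218487982 42.58170247077942
```

Request:
{"name": "play_rows", "arguments": {
  "deltas": [
    [[0, 0, 0], -2],
    [[0, 0, 0], -2],
    [[0, 0, 0], -2],
    [[0, 0, 0], -2],
    [[0, 0, 0], -2],
    [[0, 0, 0], 0],
    [[0, 0, 0], 0],
    [[0, 0, 0], 0]
  ]
}}

```text
clock: 10.4
ee_pos: [0.6374, 0.0379, 0.0861]
eef_rot: [0.0, 0.98, 0.198, 0.003]
force: [7.4, 1.0, -4.5]
width: 0.0076
gripper_force: 42.9
```

```bash
python3 st.py
```

```text
[0.63744928 0.03794534 0.08611335] -67.15399614856649 j6 [-0.04010392  2.70275205] [ 7.36940865  1.0163497  -4.46204737] [ 0.29810996 -1.36270581  0.43577379] 0.007555413919817774 42.85381615161896
```

Request:
{"name": "play_rows", "arguments": {
  "deltas": [
    [[0, 0, 0], -1],
    [[0, 0, 0], -1],
    [[0, 0, 0], -1],
    [[0, 0, 0], -1],
    [[0, 0, 0], 0],
    [[0, 0, 0], 0],
    [[0, 0, 0], 0],
    [[0, 0, 0], 0]
  ]
}}

```text
clock: 11.07
ee_pos: [0.6375, 0.0379, 0.0861]
eef_rot: [0.0, 0.986, 0.164, 0.003]
force: [7.1, 0.7, -3.5]
width: 0.0081
gripper_force: 51.3
```

```bash
python3 st.py
```

```text
[0.63746709 0.0378624  0.0861394 ] -71.07313664078461 j6 [-0.0400324   2.77122452] [ 7.08639165  0.68829622 -3.47422891] [ 0.14868126 -1.3888641   0.97316949] 0.008080723497217009 51.31379667436704
```

Request:
{"name": "play_rows", "arguments": {
  "deltas": [
    [[0, 0, 0], 0],
    [[0, 0, 0], 0],
    [[0, 0, 0], 0],
    [[0, 0, 0], 0],
    [[0, 0, 0.01], 0],
    [[0, 0, 0.02], 0],
    [[0, 0, 0.03], 0],
    [[0, 0, 0.03], 0]
  ],
  "fingers": 1
}}

```text
clock: 11.73
ee_pos: [0.6332, 0.0377, 0.1768]
eef_rot: [-0.0, 0.987, 0.163, -0.001]
force: [0.9, -1.1, -0.0]
width: 0.0856
gripper_force: 0.0
```

Request:
{"name": "play_rows", "arguments": {
  "deltas": [
    [[0, 0, 0.03], 6],
    [[-0.008, 0.01, 0.02], 7],
    [[-0.01, 0.013, 0.02], 7],
    [[-0.01, 0.013, 0.01], 7],
    [[-0.01, 0.013, 0], 7],
    [[-0.01, 0.013, 0], 7],
    [[-0.01, 0.013, 0], 7],
    [[-0.01, 0.013, 0], 7]
  ]
}}

```text
clock: 12.4
ee_pos: [0.5658, 0.1262, 0.2569]
eef_rot: [0.0, 0.798, 0.603, 0.0]
force: [0.5, 0.2, -0.0]
width: 0.0852
gripper_force: 0.0
```

Request:
{"name": "play_rows", "arguments": {
  "deltas": [
    [[-0.01, 0.013, 0], 7],
    [[-0.01, 0.013, 0], 7],
    [[-0.01, 0.013, 0], 7],
    [[-0.01, 0.013, 0], 7],
    [[-0.01, 0.013, 0], 7],
    [[-0.01, 0.013, 0], 7],
    [[-0.01, 0.013, 0], 7],
    [[-0.01, 0.013, 0], 7]
  ]
}}

```text
clock: 13.07
ee_pos: [0.4857, 0.2302, 0.2568]
eef_rot: [0.0, 0.422, 0.907, 0.0]
force: [-0.9, 0.0, 0.5]
width: 0.0853
gripper_force: 0.0
```

Request:
{"name": "play_rows", "arguments": {
  "deltas": [
    [[-0.01, 0.013, 0], 7],
    [[-0.01, 0.013, 0], 7],
    [[-0.008, 0.01, 0], 7],
    [[0, 0, 0], 2],
    [[0, 0, 0], 0],
    [[0, 0, 0], 0],
    [[0, 0, 0], 0],
    [[0, 0, 0], 0]
  ]
}}

```text
clock: 13.73
ee_pos: [0.4587, 0.2654, 0.2561]
eef_rot: [0.0, 0.236, 0.972, 0.0]
force: [0.1, 0.3, 0.7]
width: 0.0853
gripper_force: 0.0
```

```bash
python3 st.py; python3 - <<'E'
from h import *
import pickle
d=cam('wrist'); pickle.dump(d,open('w5.pkl','wb')); save(d,'w5')
for n in('top','scene'): pickle.dump(cam(n),open(n+'5.pkl','wb'))
for p in [(.4514,.2768,.054),(.543,.229,.047),(.388,.305,.054)]: print(proj(d,p))
E
```

```text
[0.45865176 0.26537155 0.25606726] 62.68706310517566 j6 [0.40479924 0.88149991] [0.09369153 0.27084511 0.67743412] [0.04898663 0.04807192 0.00384922] 0.08528983955074376 0.0
[316.80516535 182.55770784]
[315.62929243 285.70811512]
[312.58041533 102.29949899]
```

View pics/w5.png

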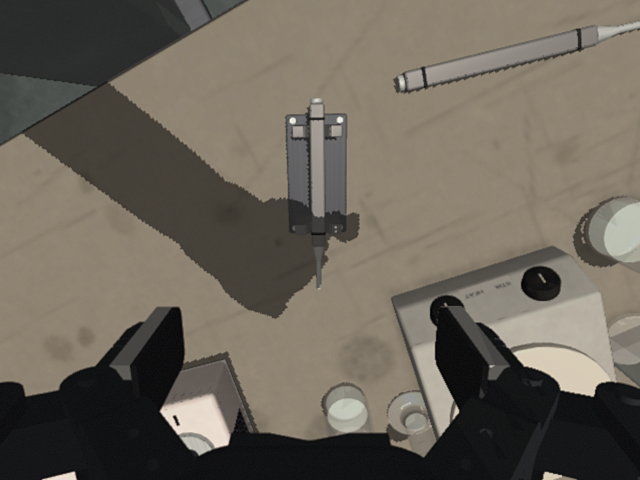

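The view shows the stylus in the rest: tail (317,98), bar end about (318,235), tip (319,288). The rest plate corners are about (287,115), (347,115) and (347,233).

```bash
python3 - <<'E'
from h import *
import pickle
d=pickle.load(open('w5.pkl','rb'))
f=lambda u,v,z:ray(d,u,v,z)
tip=f(319,288,.047); tail=f(317,103,.054); sh=f(318,236,.054)
print('tip',tip,'tail',tail,'bar end',sh,np.linalg.norm(sh-tail),np.linalg.norm((tip-tail)[:2]))
v=(tip-tail)[:2]; y=np.arctan2(v[1],v[0]); print('yaw',y, 'mid from tip',tip[:2]-.11*v/np.linalg.norm(v))
P=[f(287,115,.008),f(347,115,.008),f(347,233,.008),f(290,233,.008)]
print('plate',np.mean(P,0),[np.linalg.norm(P[i]-P[i-1]) for i in range(4)])
# finer: bar edges by gradient per row
g=cv2.GaussianBlur(cv2.cvtColor(d['color'],cv2.COLOR_RGB2GRAY),(3,3),0).astype(int)
for r in (135,150,165,180,195): print(r,g[r,300:335].tolist())
print([g[v,317] for v in range(92,110)]);print([g[v,318] for v in range(228,242)]);print([(v,g[v,314:325].tolist()) for v in range(282,294,2)])
E
```

```text
tip [0.54670303 0.23085724 0.047     ] tail [0.39025474 0.30812012 0.054     ] bar end [0.49672821 0.25497923 0.054     ] 0.11899812140404273 0.1744867345428372
yaw -0.4587201008002015 mid from tip [0.44807484 0.27956533]
plate [0.45275162 0.27815039 0.008     ] [np.float64(0.11886471182558202), np.float64(0.05828155622564641), np.float64(0.11890542882108256), np.float64(0.05976530661321261)]
135 [150, 148, 137, 120, 104, 89, 80, 75, 66, 66, 92, 130, 152, 157, 156, 156, 157, 157, 157, 158, 159, 159, 147, 119, 87, 71, 68, 70, 74, 81, 95, 120, 142, 147, 143]
150 [102, 102, 102, 102, 100, 92, 73, 51, 41, 50, 82, 123, 147, 153, 152, 152, 152, 153, 154, 155, 156, 156, 146, 123, 103, 99, 101, 103, 103, 102, 103, 104, 103, 103, 103]
165 [102, 101, 100, 99, 99, 98, 92, 76, 55, 50, 75, 114, 140, 149, 150, 150, 150, 150, 151, 152, 153, 152, 143, 123, 100, 92, 96, 101, 101, 100, 101, 101, 101, 100, 100]
180 [100, 99, 98, 97, 96, 97, 98, 93, 74, 55, 67, 103, 134, 146, 147, 147, 147, 147, 147, 148, 149, 149, 144, 126, 102, 90, 94, 98, 99, 98, 98, 99, 98, 98, 98]
195 [97, 98, 98, 97, 96, 95, 94, 8
[... 267 characters left out ...]
4(191), np.int64(151), np.int64(122), np.int64(130), np.int64(152), np.int64(163), np.int64(164), np.int64(163), np.int64(162)]
[np.int64(62), np.int64(62), np.int64(62), np.int64(59), np.int64(45), np.int64(28), np.int64(27), np.int64(46), np.int64(60), np.int64(62), np.int64(61), np.int64(61), np.int64(61), np.int64(61)]
[(282, [129, 122, 105, 92, 91, 90, 94, 110, 129, 135, 134]), (284, [132, 123, 105, 91, 91, 98, 108, 120, 131, 134, 134]), (286, [133, 123, 105, 91, 94, 112, 129, 134, 134, 134, 133]), (288, [133, 128, 121, 126, 142, 151, 147, 136, 132, 132, 132]), (290, [134, 134, 133, 135, 138, 138, 135, 133, 133, 133, 133]), (292, [133, 133, 134, 134, 134, 134, 134, 134, 134, 134, 134])]
```

Request:
{"name": "play_rows", "arguments": {
  "deltas": [
    [[-0.003, 0.005, -0.01], 1],
    [[-0.003, 0.005, -0.025], 0],
    [[-0.0027, 0.0036, -0.03], 0],
    [[0, 0, -0.035], 0],
    [[0, 0, -0.035], 0],
    [[0, 0, -0.03], 0],
    [[0, 0, -0.02], 0],
    [[0, 0, -0.01], 0]
  ]
}}

```text
clock: 14.55
ee_pos: [0.4473, 0.278, 0.0576]
eef_rot: [-0.002, 0.227, 0.974, -0.002]
force: [0.2, 0.1, 0.0]
width: 0.0854
gripper_force: 0.0
```

Request:
{"name": "play_rows", "arguments": {
  "deltas": [
    [[0, 0, -0.01], 0],
    [[0, 0, -0.01], 0],
    [[0, 0, -0.008], 0],
    [[0, 0, -0.007], 0],
    [[0, 0, -0.005], 0],
    [[0, 0, 0], 0],
    [[0, 0, 0], 0],
    [[0, 0, 0], 0]
  ]
}}

```text
clock: 15.22
ee_pos: [0.4502, 0.2796, 0.0214]
eef_rot: [0.0, 0.227, 0.974, 0.0]
force: [-0.4, -0.2, 0.6]
width: 0.0855
gripper_force: 0.0
```

```bash
python3 st.py; python3 - <<'E'
from h import *
import pickle
d=cam('wrist'); pickle.dump(d,open('w6.pkl','wb')); save(d,'w6')
g=cv2.GaussianBlur(cv2.cvtColor(d['color'],cv2.COLOR_RGB2GRAY),(3,3),0).astype(int)
p=get_obs()['ee_pos']
for h in (.03,.054): print('tool axis at z',h,proj(d,[p[0],p[1],h]))
for r in (200,225,250,275,290): print(r,g[r,270:350:2].tolist())
E
```

```text
[0.45017536 0.27957765 0.02137818] 63.76538994037869 j6 [0.43597673 0.89385709] [-0.35341381 -0.1600763   0.55400965] [-0.02732387 -0.05195014 -0.01497826] 0.08548588254556753 0.0
tool axis at z 0.03 [309.87070525 282.1177775 ]
tool axis at z 0.054 [310.06372031 305.73315287]
200 [150, 112, 103, 117, 91, 89, 89, 90, 87, 78, 119, 152, 166, 166, 166, 167, 168, 168, 169, 170, 170, 172, 172, 173, 172, 147, 110, 79, 83, 82, 82, 82, 86, 124, 108, 116, 160, 162, 161, 160]
225 [107, 109, 107, 107, 107, 106, 105, 106, 109, 95, 112, 148, 163, 163, 163, 163, 164, 165, 165, 166, 167, 167, 168, 169, 166, 140, 108, 97, 108, 110, 111, 109, 108, 110, 111, 108, 110, 110, 110, 111]
250 [50, 51, 50, 49, 50, 49, 48, 50, 50, 55, 105, 145, 160, 161, 163, 158, 160, 161, 163, 163, 164, 165, 165, 167, 162, 134, 97, 49, 48, 49, 49, 57, 98, 111, 110, 108, 108, 108, 109, 109]
275 [50, 51, 51, 50, 49, 49, 49, 49, 49, 49, 59, 68, 71, 72, 71, 71, 71, 72, 71, 72, 72, 71, 72, 72, 70, 65, 57, 49, 49, 50, 50, 50, 49, 51, 50, 49, 50, 50, 50, 49]
290 [49, 50, 50, 49, 49, 49, 48, 48, 50, 50, 58, 67, 71, 71, 71, 71, 71, 71, 71, 71, 71, 71, 72, 72, 70, 65, 56, 48, 48, 50, 50, 49, 49, 50, 49, 49, 48, 49, 50, 50]
```

Request:
{"name": "play_rows", "arguments": {
  "deltas": [
    [[-0.0008, -0.0016, 0], 0],
    [[0, 0, -0.006], 0],
    [[0, 0, -0.006], 0],
    [[0, 0, -0.005], 0],
    [[0, 0, -0.004], 0],
    [[0, 0, 0], 0],
    [[0, 0, 0], 0],
    [[0, 0, 0], 0]
  ]
}}

```text
clock: 15.93
ee_pos: [0.4489, 0.2777, -0.0002]
eef_rot: [-0.0, 0.227, 0.974, 0.0]
force: [-0.1, -1.0, 0.4]
width: 0.0855
gripper_force: 0.0
```

Request:
{"name": "play_rows", "arguments": {
  "deltas": [
    [[0, 0, 0], 0],
    [[0, 0, 0], 0],
    [[0, 0, 0], 0],
    [[0, 0, 0], 0],
    [[0, 0, 0], 0],
    [[0, 0, 0], 0],
    [[0, 0, 0], 0],
    [[0, 0, 0], 0]
  ],
  "fingers": -1,
  "newtons": 50
}}

```text
clock: 16.6
ee_pos: [0.4492, 0.278, 0.0001]
eef_rot: [0.0, 0.227, 0.974, 0.0]
force: [0.3, 1.4, 1.6]
width: 0.0115
gripper_force: 51.1
```

```bash
python3 st.py
```

```text
[4.49213312e-01 2.78040948e-01 8.95565200e-05] 63.76511041400585 j6 [0.43384332 0.89172871] [0.32686034 1.39635321 1.63091479] [ 0.12736345 -0.0466995  -0.02560678] 0.011459578462567236 51.1174213886261
```

Request:
{"name": "play_rows", "arguments": {
  "deltas": [
    [[0, 0, 0.005], 0],
    [[0, 0, 0.01], 0],
    [[0, 0, 0.015], 0],
    [[0, 0, 0.02], 0],
    [[0, 0, 0.02], 0],
    [[-0.002, -0.01, 0.02], 1],
    [[-0.004, -0.02, 0.01], 2],
    [[-0.005, -0.022, 0], 2]
  ]
}}

```text
clock: 17.27
ee_pos: [0.4403, 0.2265, 0.1035]
eef_rot: [0.003, 0.183, 0.983, 0.002]
force: [1.0, -1.5, -0.6]
width: 0.0116
gripper_force: 50.9
```

Request:
{"name": "play_rows", "arguments": {
  "deltas": [
    [[-0.006, -0.027, 0], 2],
    [[-0.006, -0.027, 0], 2],
    [[-0.006, -0.027, 0], 2],
    [[-0.006, -0.027, 0], 2],
    [[-0.006, -0.027, 0], 2],
    [[-0.006, -0.027, 0], 0.5],
    [[-0.006, -0.027, 0], 0],
    [[-0.006, -0.027, 0], 0]
  ]
}}

```text
clock: 17.93
ee_pos: [0.3893, 0.0085, 0.1007]
eef_rot: [0.0, 0.093, 0.996, -0.0]
force: [1.0, -0.3, -0.5]
width: 0.0119
gripper_force: 50.9
```

Request:
{"name": "play_rows", "arguments": {
  "deltas": [
    [[-0.006, -0.027, 0], 0],
    [[-0.004, -0.015, 0], 0],
    [[-0.002, -0.013, -0.01], 0],
    [[0, 0, -0.02], 0],
    [[0, 0, -0.02], 0],
    [[0, 0, 0], 0],
    [[0, 0, 0], 0],
    [[0, 0, 0], 0]
  ]
}}

```text
clock: 18.6
ee_pos: [0.3783, -0.0453, 0.0509]
eef_rot: [0.0, 0.093, 0.996, -0.0]
force: [0.3, 0.5, -0.0]
width: 0.0113
gripper_force: 50.9
```

```bash
python3 st.py; python3 - <<'E'
from h import *
import pickle
for n in('top','scene','wrist'):
    d=cam(n); pickle.dump(d,open(n+'7.pkl','wb')); save(d,n+'7')
p=get_obs()['ee_pos']; w=get_obs()['eef_rot']; a=np.arctan2(w[2]**2-w[1]**2,2*w[1]*w[2])-np.pi/2
t=p+[.11*np.cos(a),.11*np.sin(a),.047]
for n in('top','scene'):
    d=pickle.load(open(n+'7.pkl','rb')); q=proj(d,t); print(n,t,q)
    g=cv2.cvtColor(d['color'],cv2.COLOR_RGB2GRAY); u,v=q.round().astype(int)
    print(g[v-14:v+15,u-14:u+15])
d=pickle.load(open('top7.pkl','rb')); print('bez in top7', proj(d,[.535,-.075,.05]))
E
```

```text
[ 0.37828221 -0.04532616  0.05087331] 79.2822684769643 j6 [-0.2861752 -0.0991155] [ 0.30245305  0.48533405 -0.04632745] [-0.00195603 -0.03489387 -0.00154743] 0.011341129065834005 50.90839326381683
top [ 0.48711989 -0.06588095  0.09803349] [348.61584964 268.22845432]
[[102 103 103 104 103 103 103 103 102 102  98  94  89  85  88  88  82  79
   82  88  91  96 100 101 102 102 101  98  94]
 [102 103 104 103 103 103 102 103 103 103 102 100  98  95  92  88  81  77
   75  79  86  96 101 103 103 103 102 102 102]
 [103 103 103 104 103 103 103 103 103 103 102 102 102 101 100  98  94  93
   92  93  96  99 102 103 103 103 103 103 103]
 [103 103 103 103 103 103 102 103 103 103 102 102 102 102 102 102 102 102
  101 101 101 102 103 102 103 104 103 102 102]
 [102 102 103 103 103 103 102 102 102 102 103 102 102 102 102 102 102 102
  102 103 103 103 103 103 103 103 102 102 102]
 [102 102 102 102 103 103 103 102 102 102 103 102 102 102 102 102 102 102
  102 102 103 102 103 103 103 103 102 102 102]
 [102 102 103 103 103 103 102 102 102 102 102 102 102 101 101 102 102 102
  102 103 103 103 103 103 103 103
[... 5598 characters left out ...]
161 160
  161 156 149 135 118 102  93  85  83  84  82]
 [ 47  53  55  54  66 103 136 155 159 160 161 160 160 161 161 161 162 162
  162 158 158 154 143 134 116  96  87  83  82]
 [ 42  54  59  60  78 116 146 156 160 160 162 160 160 161 159 160 161 160
  161 161 161 160 158 156 142 121 102  91  86]
 [ 44  51  62  65  86 123 148 156 160 159 160 161 158 159 161 159 160 161
  159 159 159 160 160 161 157 146 134 118 105]
 [ 41  50  58  63  79 113 141 155 158 160 161 160 160 159 159 160 160 160
  160 159 159 160 162 161 160 159 155 147 138]
 [ 42  43  60  62  70  90 118 142 153 155 152 152 154 157 160 159 160 159
  162 160 161 159 160 160 162 161 161 158 158]]
bez in top7 [350.01695985 253.72739702]
```

```bash
python3 - <<'E'
from h import *
import pickle
s=pickle.load(open('scene0.pkl','rb')); t=pickle.load(open('top7.pkl','rb'))
for m in [(.535,-.075,.05),(.535,-.075,.068)]: print('scene',proj(s,m),'top',proj(t,m))
g=cv2.cvtColor(s['color'],cv2.COLOR_RGB2GRAY)
print('scene cols 350..380'); 
for v in range(254,282): print(v,*['%3d'%k for k in g[v,350:381]])
g=cv2.cvtColor(t['color'],cv2.COLOR_RGB2GRAY)
print('top cols 312..365')
for v in range(232,258): print(v,*['%3d'%k for k in g[v,316:366]])
E
```

```text
scene [362.05051226 269.30901798] top [350.01695985 253.72739702]
scene [362.50187707 264.60116367] top [350.66154563 252.95176103]
scene cols 350..380
254 115 112 115 115 114 112 113 116 124 138 152 165 184 200 208 214 216 217 219 218 218 220 219 218 219 218 217 218 218 220 218
255 114 115 115 116 114 114 113 112 111 117 124 134 152 174 190 200 209 214 216 217 218 218 218 218 217 218 218 220 219 219 217
256 114 113 113 115 113 112 115 112 110 110 114 117 124 140 154 169 184 202 211 215 216 216 217 219 219 218 219 220 219 220 220
257 113 112 114 115 114 115 113 112 113 113 113 111 112 119 127 134 155 178 195 204 210 213 216 218 218 219 219 219 220 220 219
258 111 111 113 115 113 114 113 113 114 116 114 115 117 122 121 123 128 145 164 184 197 207 213 216 217 217 217 219 219 221 220
259 112 113 113 115 113 113 113 111 115 117 127 135 146 151 145 136 128 127 136 147 168 185 201 208 213 217 218 218 217 219 219
260 110 112 112 112 113 115 111 112 118 127 143 161 170 178 177 171 156 139 126 129 136 152 170 188 200 209 215 217 218 219 219
261 112 112 110 113 111 113 113 116 126 147 167 179 
[... 7257 characters left out ...]
 102  98  94  89  85  88  88  82  79  82  88  91  96 100 101 102 102 101  98  94  93  94
255 100  99  99 100 101 101 102 102 103 102 103 103 102 103 103 102 102 102 102 102 103 104 103 103 103 102 103 103 103 102 100  98  95  92  88  81  77  75  79  86  96 101 103 103 103 102 102 102 101 102
256 101 101 101 101 102 102 103 103 104 104 104 104 103 103 102 103 103 103 102 103 103 103 104 103 103 103 103 103 103 102 102 102 101 100  98  94  93  92  93  96  99 102 103 103 103 103 103 103 103 103
257 103 101 102 102 102 102 103 104 104 104 104 103 103 102 103 104 103 103 103 103 103 103 103 103 103 102 103 103 103 102 102 102 102 102 102 102 102 101 101 101 102 103 102 103 104 103 102 102 103 103
```

```bash
python3 - <<'E'
from h import *
import pickle
t=pickle.load(open('top7.pkl','rb')); s=pickle.load(open('scene7.pkl','rb'))
yaw=-.187; X=np.array([np.cos(yaw),np.sin(yaw)]); Y=np.array([-X[1],X[0]])
sq=ray(t,326.5,244.9,.068)[:2]; rd=ray(t,351.2,250,.06)[:2]
print('mouth via sq',sq-.008*X-.075*Y,'via round',rd-.008*X)
print('tip top',ray(t,347.9,268.7,.098),'tip scene',ray(s,351,269.5,.098), 'scene mouth',ray(s,362.05,269.3,.05))
E
```

```text
mouth via sq [ 0.53594544 -0.07609623] via round [ 0.53699711 -0.07597557]
tip top [ 0.48574765 -0.06383937  0.098     ] tip scene [ 0.48675367 -0.06397057  0.098     ] scene mouth [ 0.53502539 -0.0749884   0.05      ]
```

Request:
{"name": "play_rows", "arguments": {
  "deltas": [
    [[-0.0004, -0.0023, -0.008], 0],
    [[0, 0, -0.015], 0],
    [[0, 0, -0.015], 0],
    [[0, 0, -0.01], 0],
    [[0.01, -0.0019, 0], 0],
    [[0.015, -0.0028, 0], 0],
    [[0.01, -0.0019, 0], 0],
    [[0.005, -0.001, 0], 0]
  ]
}}

```text
clock: 19.42
ee_pos: [0.4208, -0.0561, 0.0027]
eef_rot: [0.002, 0.093, 0.996, -0.0]
force: [-0.2, 0.9, 1.0]
width: 0.0117
gripper_force: 50.9
```

Request:
{"name": "play_rows", "arguments": {
  "deltas": [
    [[0, 0, 0], 0],
    [[0, 0, 0], 0],
    [[0, 0, 0], 0],
    [[0, 0, 0], 0],
    [[0, 0, 0], 0],
    [[0, 0, 0], 0],
    [[0, 0, 0], 0],
    [[0, 0, 0], 0]
  ]
}}

```text
clock: 20.08
ee_pos: [0.4173, -0.0551, 0.0019]
eef_rot: [0.0, 0.094, 0.996, 0.0]
force: [-1.3, 1.1, -0.9]
width: 0.0118
gripper_force: 50.9
```

```bash
python3 st.py; python3 - <<'E'
from h import *
import pickle
p=get_obs()['ee_pos']; t0=np.array([.4862,-.0639,.098])+p-[.37828,-.04533,.05087]; print('tip est',t0)
for n in('top','scene'):
    d=cam(n); pickle.dump(d,open(n+'8.pkl','wb')); q=proj(d,t0); print(n,q)
    g=cv2.cvtColor(d['color'],cv2.COLOR_RGB2GRAY); u,v=q.round().astype(int)
    print('cols',u-9,u+9)
    for r in range(v-8,v+11): print(r,*['%3d'%k for k in g[r,u-9:u+10]])
E
```

```text
[ 0.41731867 -0.05513622  0.00185822] 79.26714548791406 j6 [-0.2823879  -0.09506425] [-1.3127165   1.0863028  -0.93689565] [0.03954253 0.0082482  0.00528116] 0.011839570904067198 50.92181861400604
tip est [ 0.52523867 -0.07370622  0.04898822]
top [349.55087723 257.02521047]
cols 341 359
249  94  94  89  82  89 110 130 143 154 161 165 163 153 138 122 105  90  87  93
250 102 102  99  93  97 116 133 146 156 163 167 164 156 143 128 108  88  80  78
251 104 104 102  98  99 112 125 137 150 159 161 158 151 141 125 108  91  84  78
252 104 103 102  98  94  97 105 117 133 144 143 142 140 133 120 105  95  89  85
253 103 104 103  99  93  87  86  94 108 115 111 110 115 116 110 102  98  97  97
254 103 104 103 102  99  94  88  83  85  86  80  79  82  88  91  97 100 102 102
255 103 103 103 103 103  99  93  83  76  72  68  66  69  74  85  95 101 103 104
256 103 103 103 103 102  98  88  75  64  61  61  67  72  78  86  95 101 103 104
257 103 103 103 103 100  93  77  61  54  54  56  59  62  67  75  85  95 101 104
258 103 103 102 102  97  84  65  52  54  56  55  54  53  56  61  70  85  97 102
259 103 102 
[... 1574 characters left out ...]
 164 166 184 193 178 140 100  87  88  92  96  95  93  99 109
275  63 109 145 159 165 176 191 185 151 112  88  82  84  83  86  84  86  88  91
276  73 120 150 159 164 164 168 157 121  92  83  81  83  84  82  81  81  81  82
277  72 126 151 148 144 140 140 128 101  86  82  81  83  82  81  82  83  82  80
278  71 114 136 133 126 130 135 127 108  91  86  83  83  82  81  80  83  83  82
279  58  92 115 121 129 140 149 144 135 117 101  93  84  83  82  82  82  81  83
280  43  65  97 122 142 153 158 157 155 146 136 117  96  87  82  81  81  82  83
281  45  55  91 128 152 159 160 160 160 157 153 143 121 103  92  86  84  84  83
282  53  60  98 137 155 160 161 160 160 161 159 157 148 135 118 104  99  92  89
```

Request:
{"name": "play_rows", "arguments": {
  "deltas": [
    [[0.003, -0.0006, 0.001], 0],
    [[0.004, -0.0007, 0], 0],
    [[0.004, -0.0008, 0], 0],
    [[0.003, -0.0006, 0], 0],
    [[0.002, -0.0004, 0], 0],
    [[0.001, -0.0002, 0], 0],
    [[0, 0, 0], 0],
    [[0, 0, 0], 0]
  ]
}}

```text
clock: 20.85
ee_pos: [0.4343, -0.0585, 0.0027]
eef_rot: [-0.0, 0.094, 0.996, 0.0]
force: [0.0, 0.4, -0.4]
width: 0.0117
gripper_force: 50.9
```

```bash
python3 st.py
```

```text
[ 0.43433396 -0.05846484  0.00274035] 79.26441225907921 j6 [-0.27876287 -0.09139152] [ 1.82743113e-04  3.87484115e-01 -3.86535202e-01] [-0.00145527  0.01766181  0.00079547] 0.011703780023705607 50.92207610607147
```

Request:
{"name": "play_rows", "arguments": {
  "deltas": [
    [[0.001, -0.0002, 0], 0],
    [[0.001, -0.0002, 0], 0],
    [[0.001, -0.0002, 0], 0],
    [[0.001, -0.0002, 0], 0],
    [[0, 0, 0], 0],
    [[0, 0, 0], 0],
    [[0, 0, 0], 0],
    [[0, 0, 0], 0]
  ]
}}

```text
clock: 21.52
ee_pos: [0.4382, -0.0592, 0.0027]
eef_rot: [-0.0, 0.094, 0.996, 0.0]
force: [-1.4, -0.2, -0.7]
width: 0.0116
gripper_force: 50.9
```

```bash
python3 st.py
```

```text
[ 0.43818641 -0.05918273  0.00274502] 79.26645568056534 j6 [-0.27799768 -0.09066202] [-1.37896513 -0.20115118 -0.68522447] [-0.02669987  0.25285586  0.00216626] 0.011592236085354007 50.93855559825897
```

Request:
{"name": "play_rows", "arguments": {
  "deltas": [
    [[0.001, -0.0002, 0], 0],
    [[0.001, -0.0002, 0], 0],
    [[0.001, -0.0002, 0], 0],
    [[0.001, -0.0002, 0], 0],
    [[0, 0, 0], 0],
    [[0, 0, 0], 0],
    [[0, 0, 0], 0],
    [[0, 0, 0], 0]
  ]
}}

```text
clock: 22.18
ee_pos: [0.4419, -0.0599, 0.0026]
eef_rot: [-0.0, 0.094, 0.996, 0.0]
force: [-4.0, 0.7, -0.6]
width: 0.0115
gripper_force: 51.0
```

```bash
python3 st.py
```

```text
[ 0.44185734 -0.059899    0.00263689] 79.26549636609361 j6 [-0.27723994 -0.08988755] [-3.96338333  0.72612564 -0.63317482] [ 0.15085805  0.59210981 -0.00748618] 0.011492342695366694 50.99745154380798
```

Request:
{"name": "play_rows", "arguments": {
  "deltas": [
    [[0.0008, -0.0001, 0], 0],
    [[0, 0, 0], 0],
    [[0, 0, 0], 0],
    [[0, 0, 0], 0],
    [[0, 0, 0], 0],
    [[0, 0, 0], 0],
    [[0, 0, 0], 0],
    [[0, 0, 0], 0]
  ]
}}

```text
clock: 22.85
ee_pos: [0.4419, -0.0599, 0.0024]
eef_rot: [-0.001, 0.094, 0.996, 0.0]
force: [-5.5, 0.3, 1.0]
width: 0.0115
gripper_force: 51.0
```

```bash
python3 st.py
```

```text
[ 0.44186791 -0.05988321  0.00243632] 79.26094560883035 j6 [-0.27700505 -0.08957299] [-5.53062504  0.31145329  1.01776175] [ 0.11971157  0.93498519 -0.03465447] 0.011511051523793033 51.032665371894836
```

Request:
{"name": "play_rows", "arguments": {
  "deltas": [
    [[0, 0, 0], 0],
    [[0, 0, 0], 0],
    [[0, 0, 0], 0],
    [[0, 0, 0], 0],
    [[-0.004, 0.0008, 0], 0],
    [[-0.008, 0.0015, 0], 0],
    [[-0.01, 0.0019, 0], 0],
    [[-0.01, 0.0019, 0], 0]
  ]
}}

```text
clock: 23.52
ee_pos: [0.4117, -0.0543, 0.0033]
eef_rot: [0.001, 0.094, 0.996, -0.0]
force: [-0.5, -0.3, 0.3]
width: 0.012
gripper_force: 50.9
```

Request:
{"name": "play_rows", "arguments": {
  "deltas": [
    [[-0.015, 0.003, 0], 0],
    [[-0.015, 0.003, 0], 0],
    [[0, 0, 0.02], 0],
    [[0, 0, 0.03], 0],
    [[0, 0, 0.03], 0],
    [[0, 0.01, 0.02], 0],
    [[0.003, 0.02, 0], -1],
    [[0.005, 0.027, 0], -2]
  ]
}}

```text
clock: 24.18
ee_pos: [0.3908, 0.0083, 0.1049]
eef_rot: [0.003, 0.122, 0.993, -0.0]
force: [1.5, -0.8, -0.3]
width: 0.0119
gripper_force: 50.9
```

Request:
{"name": "play_rows", "arguments": {
  "deltas": [
    [[0.007, 0.03, 0], -2],
    [[0.007, 0.03, 0], -2],
    [[0.007, 0.03, 0], -2],
    [[0.007, 0.03, 0], -2],
    [[0.007, 0.03, 0], -2],
    [[0.007, 0.03, 0], -2],
    [[0.007, 0.03, 0], -0.5],
    [[0.007, 0.027, 0], 0]
  ]
}}

```text
clock: 24.85
ee_pos: [0.4451, 0.2477, 0.1031]
eef_rot: [0.0, 0.227, 0.974, 0.001]
force: [1.0, -0.1, -0.9]
width: 0.0113
gripper_force: 50.9
```

Request:
{"name": "play_rows", "arguments": {
  "deltas": [
    [[0.004, 0.015, 0], 0],
    [[0.002, 0.01, 0], 0],
    [[0, 0, 0], 0],
    [[0, 0, 0], 0],
    [[0, 0, 0], 0],
    [[0, 0, 0], 0],
    [[0, 0, 0], 0],
    [[0, 0, 0], 0]
  ]
}}

```text
clock: 25.52
ee_pos: [0.4512, 0.2701, 0.1029]
eef_rot: [0.0, 0.227, 0.974, -0.0]
force: [0.0, -0.3, -0.3]
width: 0.0121
gripper_force: 50.9
```

```bash
python3 st.py
```

```text
[0.45118897 0.27014537 0.10292927] 63.701124715351376 j6 [0.41884763 0.8778496 ] [ 0.00222851 -0.3394819  -0.3493162 ] [-0.02497915 -0.02788318 -0.0187729 ] 0.012062374210037207 50.926862955093384
```

Request:
{"name": "play_rows", "arguments": {
  "deltas": [
    [[-0.002, 0.0079, 0], 0],
    [[0, 0, -0.02], 0.1],
    [[0, 0, -0.03], 0],
    [[0, 0, -0.02], 0],
    [[0, 0, -0.01], 0],
    [[0, 0, 0], 0],
    [[0, 0, 0], 0],
    [[0, 0, 0], 0]
  ]
}}

```text
clock: 26.18
ee_pos: [0.4504, 0.2795, 0.0241]
eef_rot: [0.001, 0.226, 0.974, 0.001]
force: [-0.6, -0.9, -1.1]
width: 0.0115
gripper_force: 50.9
```

```bash
python3 st.py
```

```text
[0.45036857 0.2794752  0.02412673] 63.867670386433645 j6 [0.4355898  0.89168515] [-0.55553254 -0.91847832 -1.07155347] [ 0.02561533  0.00033278 -0.02015242] 0.011497909939143068 50.93138337135315
```

Correct by (-1.1, -1.4) mm and lower gently.

Request:
{"name": "play_rows", "arguments": {
  "deltas": [
    [[-0.0011, -0.0014, 0], 0],
    [[0, 0, -0.005], 0],
    [[0, 0, -0.005], 0],
    [[0, 0, -0.005], 0],
    [[0, 0, -0.004], 0],
    [[0, 0, -0.002], 0],
    [[0, 0, 0], 0],
    [[0, 0, 0], 0]
  ]
}}

```text
clock: 26.85
ee_pos: [0.4482, 0.2776, 0.0017]
eef_rot: [-0.0, 0.226, 0.974, 0.0]
force: [0.1, 0.6, -0.1]
width: 0.0116
gripper_force: 51.0
```

```bash
python3 st.py
```

```text
[0.4482455  0.27763891 0.00173803] 63.86648963859468 j6 [0.43396551 0.89008134] [ 0.06090336  0.57024406 -0.06547043] [ 0.22948291 -0.06947858 -0.00818086] 0.01156994596474403 50.95922648906708
```

Request:
{"name": "play_rows", "arguments": {
  "deltas": [
    [[0.0004, 0.0006, -0.0007], 0],
    [[0, 0, -0.0006], 0],
    [[0, 0, 0], 0],
    [[0, 0, 0], 0],
    [[0, 0, 0], 0],
    [[0, 0, 0], 0],
    [[0, 0, 0], 0],
    [[0, 0, 0], 0]
  ]
}}

```text
clock: 27.52
ee_pos: [0.4486, 0.2781, 0.0006]
eef_rot: [0.0, 0.226, 0.974, 0.0]
force: [-0.3, 1.8, -1.4]
width: 0.0116
gripper_force: 51.0
```

Request:
{"name": "play_rows", "arguments": {
  "deltas": [
    [[0, 0, 0], 0],
    [[0, 0, 0], 0],
    [[0, 0, 0], 0],
    [[0, 0, 0], 0],
    [[0, 0, 0], 0],
    [[0, 0, 0], 0],
    [[0, 0, 0], 0],
    [[0, 0, 0], 0]
  ],
  "fingers": 1
}}

```text
clock: 28.18
ee_pos: [0.4486, 0.278, 0.0005]
eef_rot: [0.0, 0.226, 0.974, 0.0]
force: [0.2, 0.8, 0.9]
width: 0.0855
gripper_force: 0.0
```

Request:
{"name": "play_rows", "arguments": {
  "deltas": [
    [[0, 0, 0.01], 0],
    [[0, 0, 0.02], 0],
    [[0, 0, 0.03], 0],
    [[0, 0, 0.04], 0],
    [[0, 0, 0.04], 0],
    [[0, 0, 0.04], 0],
    [[0, 0, 0.03], 0],
    [[0.009, -0.0126, 0.046], -1]
  ]
}}

```text
refused, shift out of range in row 8
```

Request:
{"name": "play_rows", "arguments": {
  "deltas": [
    [[0, 0, 0.01], 0],
    [[0, 0, 0.02], 0],
    [[0, 0, 0.03], 0],
    [[0, 0, 0.04], 0],
    [[0, 0, 0.04], 0],
    [[0, 0, 0.04], 0],
    [[0, 0, 0.04], 0],
    [[0.01, -0.0126, 0.0355], -1]
  ]
}}

```text
clock: 28.85
ee_pos: [0.4572, 0.2667, 0.2599]
eef_rot: [0.001, 0.233, 0.972, 0.001]
force: [1.5, 0.1, 1.2]
width: 0.0856
gripper_force: 0.0
```

Request:
{"name": "play_rows", "arguments": {
  "deltas": [
    [[0, 0, 0], 0],
    [[0, 0, 0], 0],
    [[0, 0, 0], 0],
    [[0, 0, 0], 0],
    [[0, 0, 0], 0],
    [[0, 0, 0], 0],
    [[0, 0, 0], 0],
    [[0, 0, 0], 0]
  ]
}}

```text
clock: 29.52
ee_pos: [0.4581, 0.2654, 0.2554]
eef_rot: [-0.001, 0.234, 0.972, -0.0]
force: [0.5, 0.6, 0.4]
width: 0.0854
gripper_force: 0.0
```

```bash
python3 st.py; python3 - <<'E'
from h import *
import pickle
d=cam('wrist'); e=pickle.load(open('w5.pkl','rb')); t=cam('top'); pickle.dump(d,open('w9.pkl','wb'))
T=[pickle.load(open('top0.pkl','rb')),t]
for x in (e,d):
    g=cv2.GaussianBlur(cv2.cvtColor(x['color'],cv2.COLOR_RGB2GRAY),(3,3),0).astype(int)
    print('ref px',proj(x,(.4514,.2768,.054)))
    m=(g[110:235,285:350]>135)
    for r in (140,165,190): 
        c=np.where(m[r-110])[0]+285; c=c[(c>305)&(c<330)]; print(r,c.min(),c.max(), ray(x,c.mean(),r,.054)[:2])
    print('tailcol',[g[v,317] for v in range(90,112)]); print('tip', [g[v,316:323].max() for v in range(276,300)])
# top: compare rest area before/after, and key region
a,b=[cv2.cvtColor(x['color'],cv2.COLOR_RGB2GRAY).astype(int) for x in T]
D=abs(a-b); print('rest diff max',D[245:310,210:255].max(),'mean',D[245:310,210:255].mean())
m=(D>25); m[330:]=0; print('changed boxes',[tuple(s[:5]) for s in cv2.connectedComponentsWithStats(m.astype(np.uint8))[2][1:] if s[4]>8])
print('key'); 
for x in (a,b): print(x[208:226,306:324])
E
```

```text
[0.45809471 0.26537318 0.25538754] 62.88095366314833 j6 [0.40515173 0.87846833] [0.50683067 0.62539636 0.40768261] [-0.03496115 -0.01922116  0.02185722] 0.08543678408936754 0.0
ref px [316.80516535 182.55770784]
140 312 322 [0.41796166 0.29401765]
165 312 322 [0.43742959 0.28410873]
190 313 322 [0.45774275 0.27428012]
tailcol [np.int64(131), np.int64(131), np.int64(130), np.int64(129), np.int64(129), np.int64(129), np.int64(129), np.int64(141), np.int64(172), np.int64(202), np.int64(210), np.int64(191), np.int64(151), np.int64(122), np.int64(130), np.int64(152), np.int64(163), np.int64(164), np.int64(163), np.int64(162), np.int64(162), np.int64(162)]
tip [np.int64(123), np.int64(123), np.int64(124), np.int64(126), np.int64(128), np.int64(129), np.int64(129), np.int64(129), np.int64(131), np.int64(133), np.int64(134), np.int64(137), np.int64(151), np.int64(151), np.int64(138), np.int64(134), np.int64(134), np.int64(134), np.int64(134), np.int64(134), np.int64(134), np.int64(134), np.int64(134), np.int64(134)]
ref px [317.3966579  183.45510581]
140 312 322 [0.41699366 0.29376643]
165 3
[... 3712 characters left out ...]
149 157 152 157 175 186]
 [159 163 160 142 108  73  56  40  29  36  64 110 145 155 152 154 170 184]
 [159 164 161 149 119  79  50  31  25  32  57 100 138 154 154 154 169 182]
 [159 164 163 156 133  97  62  44  35  31  48  85 124 148 152 154 169 184]
 [156 163 164 161 150 127 104  92  77  56  55  81 117 145 150 156 173 186]
 [154 160 164 164 160 153 145 138 119  90  80  97 125 144 149 159 176 187]
 [154 157 163 164 164 163 162 158 143 123 116 125 139 146 151 167 182 188]
 [162 155 158 161 163 164 164 163 158 151 148 147 147 151 162 178 187 189]
 [174 160 151 152 156 160 162 162 161 158 154 149 151 162 177 186 189 188]
 [184 172 157 148 146 150 153 153 153 151 150 154 163 176 186 189 189 188]]
```

```bash
python3 -c "
from cell import *
print(finish_job())"
```

```text
the job is handed in; nothing more can be done
None
```

I handed the job in at about 29.5 s of the 72 s allowed: the timer key was wound to its stop, the round start button was pressed fully in for about 1 s, and the stylus was back in its rest within about 1 mm. I didn't check the bystanders' positions, and no verdict was returned.

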